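# Check a new gas strut: lift the washer lid over its balance point and hold it just below

### The arm

A 6-joint arm with a two-finger parallel gripper is mounted at the origin on a cart in front of the work surface, level with it; the furniture and walls round the work are solid. World frame = base frame: x ahead of the robot, y to its left, z up, the work surface at z = 0. Lengths are in mm, angles in rad, forces in N, time in s.
With the tool pointing down it reaches from about 275 to 750 mm from the base axis. Payload 10.2 kg.
Tool frame: the origin (TCP) lies between the finger pads, 19 mm behind the fingertips; this is the grasp point; z points along the fingers, y is the line along which they close (so a half turn about z gives the same grasp; the last joint's range is limited). The gripper opens to 85 mm and grips with 20 to 120 N. Pads are 22 mm wide; open, the fingers measure 114 mm over their backs; the gripper's body (76 mm by 85 mm) begins 54 mm behind the grasp point. The pads swing forward as they close: fully open they stand 13 mm farther back than shut.
Start: joints at [-1.567, 0.313, 1.498, -0, 1.331, -0.223], TCP at [118.038, -511.565, 249.994] pointing down, gripper open.
Joint ranges: [-2.94, 2.94], [-0.97, 2.17], [0.19, 2.56], [-1.23, 4.37], [0.02, 3.11], [-2.88, 2.88]. Speed limits (rad/s): [2.39, 2.39, 3.01, 3.14, 3.14, 3.14].

### API

Orientations are given as a unit quaternion [w, x, y, z].
In Python, from rig import ctrl gives the robot as it stands.
- The arm moves only by the tool send_rows, never from a script. Its argument "targets" is a list of rows, each a list of 7 numbers: the closure, from -1 (fully open) to 1 (shut), so that 0 is half open, then the shift along the tool's x, y, z in m, then the turn, a rotation vector about the tool's x, y, z in rad. In form: [[claw, dx, dy, dz, ax, ay, az], ...]. A call has exactly 10 rows; each row shifts and turns the commanded pose from where the row before left it, along the tool's axes as they then stand; what a row does not reach is not made up. A row lasts 1/8 s, in which the tool goes at most 62.5 mm and 10.7 degrees, less where a joint would pass 70% of its speed; a pose out of reach is approached as far as the arm can. A call with a gripper value outside its range is refused whole. The fingers move at their own pace and stop on an object; "squeeze" is the grip in N (left out, the last holds). Time passes only in rows, so rows that do not move let the fingers close, or fill a call up. It gives the time, the measured TCP pose, the force, the opening and the grip force at its end, in the units of the state.
- ctrl.sense(): the state, without advancing time (a new reading comes with each control period).
- ctrl.capture(name): name is "side" or "top" or "wrist"; returns a dict with "img" (400x640x3 uint8, red, green, blue), "camera_matrix" (3x3 intrinsics, pixels), "R" (3x3) and "t" (3): a world point X has camera coordinates R X + t. Camera axes: x right, y down, z forward; pixel columns grow to the right and rows downward; lengths in mm; the calibration is good to about 2 mm. A picture is of the moment at which its call begins. There is no depth.
- ctrl.finish_job(): hands the job in; it is judged then, once.
Trained networks look in a picture, given as the dict that the camera call returned (one of the last four; its "shot" number tells which), for a name from the list of things; names that differ only in an ending like _2 or _b are one class to them, and where a whole thing is asked for, a point or a joint stands for the part that bears it (a point fixed in the world has none). Each returns a list of dicts, best first, with "score" (0 to 1); they miss things now and then, are a little off and sometimes report something else, mostly with a low value. They report only what shows in the picture. A call takes as long as a camera call. They do not tell look-alikes from the thing itself.
- ctrl.boxes_of(query, picture): "extent" ([left, top, width, height] in pixels, round what is visible of it).
- ctrl.landmark_of(query, picture): "point" ([column, row] in pixels: a listed point, or the origin of a listed thing).
The state is a dict: "time_s": time; "joints": joint angles; "dq": joint speeds; "tau": joint torques, N m; "eef_pos": TCP position; "ee_rot": TCP orientation; "force": force on the tool from outside, world axes, zero at the start; "wrist_torque": the same for the moment, N m; "grip_width": opening from 0.0 (shut) to 1.0 (fully open); "grip_force": force on a finger pad.
Only numpy, scipy, OpenCV 4.12 (cv2) and the standard library are available. Lean on these libraries where they do the work, as an engineer would, in place of code of your own. Each camera call takes 0.05 s, during which the arm holds its last target. There are 200 camera calls.

### The job

The lid of the small steel parts washer has just been given a new gas strut: first take the hand-held code reader off the closed lid and set it down gently, lying flat with its face up as it lies now, anywhere on the bench top. Then grip the lid by its bar handle and raise it smoothly, well past the balance point at about 40 degrees to where the strut has taken over its weight, and bring it back down to about four degrees below the balance point, where it is nearly weightless and the strut cannot throw it open. Finish while gripping the handle and holding the lid still right there, so that I can fit the strut's clips (never let it drop or fly), and do not disturb the piston, oil filter and spark plug beside the washer.

Things in the scene. Friction and masses are not known exactly. Their poses are not given: they have to be found in the camera images.
- washer: fixed steel parts washer, tank 180 deep (x), 260 wide (y), 100 mm high, lid on top, gas strut out to y -160 mm. Origin: middle of its underside; x to its back (hinge side), y to its left, z up; front and handle face -x. Shut, the lid covers x -94 to +88, y -136 to +136 mm, its flat top 126 mm above the bench. The bench left of its front half is free; flat tools lie along the bench's front edge
- lid_hinge (a point): middle of the lid's hinge axis, at x +85 mm, z 104 mm in the washer's frame; the axis runs along the washer's y; the axes are the washer's
- washer_lid (a joint): lid angle, rad: 0 shut, growing as the front edge rises, 1.20 the open stop. Weight and gas strut balance at 0.70 (40 deg). Below, it falls shut if let go (5 N at the handle lift it from shut, under 1 N near the balance); above, the strut carries it up to the stop (up to 3 N). Hold it at about 0.63. Lightly damped: let go, it shuts at over 2 rad/s or opens at 1.4; keep under 1.7
- lid_handle (a point): steel bar handle on the lid's front edge: a level round bar 12 mm thick, 118 mm long along the washer's y, on two legs. This point: middle of the bar, 218 mm before and 12 mm above the hinge axis when shut (116 mm above the bench). 33 mm are clear between bar and lid, room for one finger from above. It turns with the lid and may turn between the finger pads, so the gripper can stay upright
- obd_reader: hand-held code reader, black plastic, 92 x 45 x 24 mm, about 0.2 kg: a flat block 75 long, 44 wide and 22 mm high (x -29 to +46 mm in its frame) with a plug nose 12 mm wide at its -x end, lying face up on the closed lid. Origin: centre of its underside; x along its length, z up
- piston: upright aluminium piston, 70 mm across and 58 mm high, loose on the bench to the right of the washer; to be left alone. Origin: centre of its underside
- oil_filter: upright spin-on oil filter, 79 mm across and 80 mm high, loose on the bench to the right of the washer; to be left alone. Origin: centre of its underside
- spark_plug: spark plug lying on its side, 73 mm long and 18 mm thick, loose on the bench to the right of the washer; to be left alone. Origin: centre of its underside
Things that resemble listed ones, but are neither listed nor needed, are in the scene too. There is more than one size of the obd_reader; the job needs the larger.

How it is judged (in metres and radians):
On the way, in this order (a step that is already met when the one before it is completed fails the run):
1. the code reader lies flat on the bench, let go, with the lid still shut (height (world z) of obd_reader between -0.01 and 0.008 m and angle between obd_reader's own z axis and vertical below 0.12 rad and contact force between obd_reader and washer below 0.05 N and contact force between the fingers and obd_reader below 0.1 N and linear speed of obd_reader below 0.03 m/s and value of joint washer_lid below 0.05 rad), for 0.2 s.
2. the lid, gripped by its handle, is raised well past its balance point (over 0.80 rad) (value of joint washer_lid above 0.8 rad and contact force between the fingers and washer above 2 N and distance between the grasp point and lid_handle below 0.075 m), for 0.2 s.
At the end, for the whole second after the job is handed in: the lid is still (under 0.05 rad/s) at 0.56 to 0.68 rad, 1 to 8 degrees below its balance point of 0.70, gripped by its handle (over 2 N, TCP within 75 mm of the bar's middle); the code reader lies flat (within 7 degrees), still and let go on the bench top, clear of the washer (value of joint washer_lid between 0.56 and 0.68 rad and velocity of joint washer_lid between -0.05 and 0.05 rad/s and contact force between the fingers and washer above 2 N and distance between the grasp point and lid_handle below 0.075 m and height (world z) of obd_reader between -0.01 and 0.008 m and angle between obd_reader's own z axis and vertical below 0.12 rad and contact force between obd_reader and washer below 0.05 N and contact force between the fingers and obd_reader below 0.1 N and linear speed of obd_reader below 0.03 m/s); the arm keeps its last pose, push and grip.
It fails at once if the lid is dropped, slammed or flung (faster than 1.7 rad/s) (velocity of joint washer_lid above 1.7 rad/s or velocity of joint washer_lid below -1.7 rad/s).
It fails at once if the lid is lifted with the code reader still on it (value of joint washer_lid above 0.08 rad and contact force between obd_reader and washer above 0.05 N).
It fails at once if the code reader falls or is thrown (faster than 1.3 m/s) (linear speed of obd_reader above 1.3 m/s).
It fails at once if the piston, oil filter or spark plug beside the washer is disturbed (moved over 15 mm) (distance of any of piston, oil_filter, spark_plug from where it was at the start of the episode above 0.015 m).
It also fails if it takes over 58 s, if anything falls off the work surface, if the arm or the gripper's body presses on something with over 40 N, if the wrist force passes 120 N, or if a joint passes its speed limit or range.

## Working session

There is one attempt and no reset: what is moved stays moved. The work goes in short steps, Python scripts to look and compute and a tool call to move; the robot and the scene stay as the last step left them, time stands still between calls to the robot, and variables do not carry over. Pictures are saved under pics/ and viewed, at most 10 in all, crops included, and the job is handed in when it is done.

Besides the shell and the picture viewer there is one more tool, called after ">>>" as name(argument=value, ...) on one line, values as JSON. send_rows: Moves the arm, as the interface text tells. Its arguments: {"type":"object","properties":{"targets":{"type":"array"},"squeeze":{"type":"number"}},"required":["targets"]}

```bash
mkdir -p pics
cat > h.py <<'E'
import numpy as np, cv2
from rig import ctrl
from scipy.spatial.transform import Rotation as R
def ray(p,px):
    K=np.array(p["camera_matrix"]);Rm=np.array(p["R"]);t=np.array(p["t"])
    d=Rm.T@np.linalg.solve(K,[px[0],px[1],1.]);return -Rm.T@t,d/np.linalg.norm(d)
def onz(p,px,z):
    c,d=ray(p,px);return c+d*(z-c[2])/d[2]
def proj(p,X):
    x=np.array(p["R"])@np.array(X,float)+np.array(p["t"]);u=np.array(p["camera_matrix"])@x;return u[:2]/u[2]
def save(p,n): cv2.imwrite("pics/"+n,cv2.cvtColor(p["img"],cv2.COLOR_RGB2BGR))
def st():
    s=ctrl.sense();q=s["ee_rot"];print(s["time_s"],np.round(s["eef_pos"],1),np.round(q,4),"w",s["grip_width"],"gf",s["grip_force"],"f",np.round(s["force"],1),"j",np.round(s["joints"],3));
    print(np.round(R.from_quat([q[1],q[2],q[3],q[0]]).as_matrix(),3));return s
E
python3 - <<'E'
from h import *
st()
for n in ("top","side"):
    p=ctrl.capture(n);save(p,n+"0.png")
    print(n,"cam",np.round(ray(p,(320,200))[0]),np.round(ray(p,(320,200))[1],2))
    for q,z in (("washer",0),("lid_hinge",104),("lid_handle",116),("obd_reader",126),("piston",0),("oil_filter",0),("spark_plug",0)):
        for r in ctrl.landmark_of(q,p)[:4]: print(q,round(r["score"],2),np.round(r["point"],1),np.round(onz(p,r["point"],z),1))
    for r in ctrl.boxes_of("obd_reader",p)[:4]:print("box",r)
E
```

```text
0.0 [ 118.  -511.3  249.4] [-6.000e-04  9.936e-01  1.132e-01  1.000e-04] w 0.9980634279239144 gf 0.0 f [0.  1.  0.3] j [-1.567  0.313  1.498  0.     1.331 -0.223]
[[ 0.974  0.225  0.   ]
 [ 0.225 -0.974  0.001]
 [ 0.    -0.001 -1.   ]]
top cam [ 415. -244. 1252.] [ 0.11  0.01 -0.99]
lid_hinge 0.75 [249.5 145.3] [672.8 -72.5 104. ]
lid_handle 0.97 [247.  241.5] [449.8 -76.2 116. ]
obd_reader 0.86 [412.7 193.8] [ 562.3 -446.3  126. ]
obd_reader 0.56 [271.4 191.6] [ 562.3 -128.8  126. ]
piston 0.62 [345.5 166.5] [ 645.3 -300.6    0. ]
oil_filter 0.71 [348.1 169.6] [ 637.5 -307.2    0. ]
oil_filter 0.64 [346.8 211.7] [ 531.2 -305.     0. ]
spark_plug 0.5 [379.  197.9] [ 567.1 -384.9    0. ]
box {'extent': [400.8, 185.7, 23.9, 22.3], 'score': 0.82}
box {'extent': [253.8, 169.6, 32.5, 35.8], 'score': 0.58}
side cam [ 390. -866.  644.] [ 0.18  0.75 -0.63]
washer 0.75 [317.3 194.8] [576.2 -70.4   0. ]
washer 0.58 [373.9 251.7] [ 651.6 -303.3    0. ]
lid_hinge 0.71 [349.4 160.3] [657.6 -82.  104. ]
lid_handle 0.96 [269.7 169.7] [454.8 -91.4 116. ]
obd_reader 0.83 [366.6 322.8] [ 539.  -550.4  126. ]
piston 0.86 [370.9 253.4] [ 643.3 -306.6    0. ]
oil_filter 0.74 [320.  262.2] [ 525.9 -304.7    0. ]
spark_plug 0.7 [353.3 288.3] [ 575.4 -390.2    0. ]
box {'extent': [350.6, 301.3, 33.6, 32.7], 'score': 0.9}
box {'extent': [295.1, 149.6, 45.6, 25.7], 'score': 0.7}
```

Run:
```python
import cv2
t=cv2.imread("pics/top0.png")[90:340,130:450];cv2.imwrite("pics/topc.png",cv2.resize(t,None,fx=2.4,fy=2.4,interpolation=cv2.INTER_CUBIC))
```

```text
(no output)
```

View pics/topc.png

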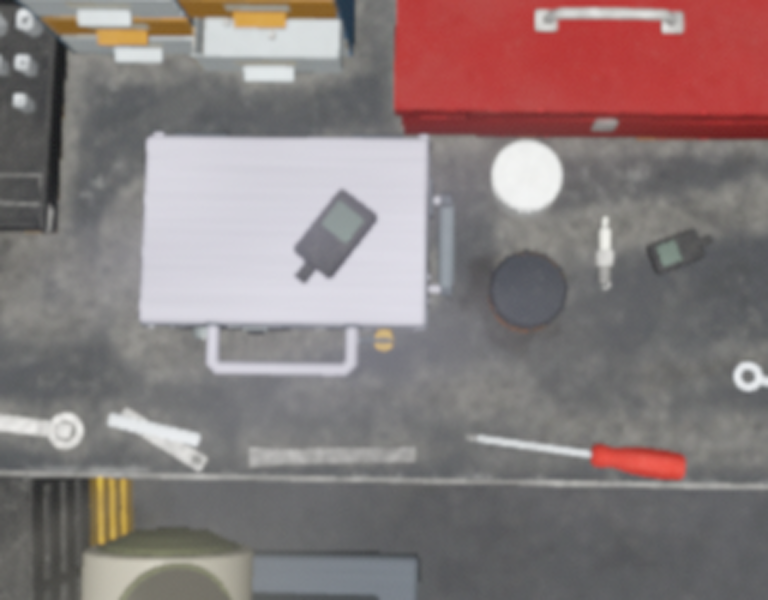

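View pics/side0.png

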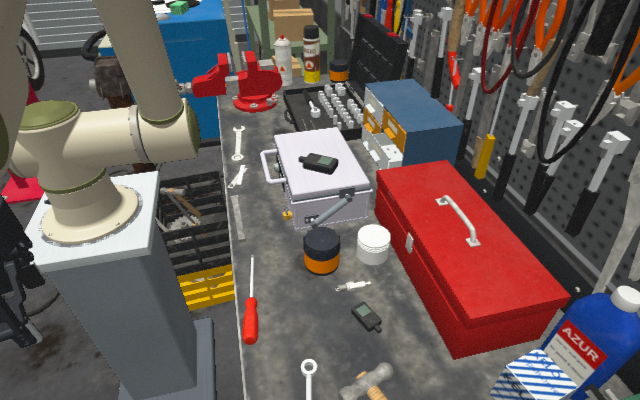

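The larger reader lies on the lid, body centre near pixel (270,187) in the top picture, nose towards the front left. Handle bar is centred near (247,244) in the top picture. The bench left of the washer is free, around (155,200). First I go above the reader.

>>> send_rows(targets=[[-1,0.0495,-0.0275,-0.005,0,0,0],[-1,0.0495,-0.0275,-0.005,0,0,0],[-1,0.0495,-0.0275,-0.005,0,0,0],[-1,0.0495,-0.0275,-0.005,0,0,0],[-1,0.0495,-0.0275,-0.005,0,0,0],[-1,0.0495,-0.0275,-0.005,0,0,0],[-1,0.0495,-0.0275,-0.005,0,0,0],[-1,0.0495,-0.0275,-0.005,0,0,0],[-1,0.0495,-0.0275,-0.005,0,0,0],[-1,0.0495,-0.0275,-0.005,0,0,0]])

```text
time_s: 2.15
eef_pos: [539.8, -130.8, 300.3]
ee_rot: [0.0, 0.994, 0.113, 0.0]
force: [-0.6, -0.5, 0.7]
grip_width: 1.0
grip_force: 0.0
```

>>> send_rows(targets=[[-1,0,0,0,0,0,-0.18],[-1,0,0,0,0,0,-0.18],[-1,0,0,0,0,0,-0.18],[-1,0,0,0,0,0,-0.18],[-1,0,0,0,0,0,-0.18],[-1,0,0,0,0,0,-0.18],[-1,0,0,0,0,0,-0.18],[-1,0,0,0,0,0,-0.18],[-1,0,0,0,0,0,-0.18],[-1,0,0,0,0,0,-0.18]])

```text
time_s: 3.4
eef_pos: [538.5, -132.3, 300.0]
ee_rot: [-0.0, 0.526, 0.85, 0.0]
force: [0.1, -1.0, -0.1]
grip_width: 0.998
grip_force: 0.0
```

Run:
```python
from h import *
st()
p=ctrl.capture("wrist");save(p,"w1.png")
print(np.round(ray(p,(320,200)),2))
for q,z in (("lid_hinge",104),("lid_handle",116),("obd_reader",126)):
    for r in ctrl.landmark_of(q,p)[:3]: print(q,round(r["score"],2),np.round(r["point"],1),np.round(onz(p,r["point"],z),1))
import pickle;pickle.dump(p,open("w1.pkl","wb"))
```

```text
3.4 [ 538.5 -132.3  300. ] [-1.000e-04  5.265e-01  8.502e-01  0.000e+00] w 0.9975034824839796 gf 0.0 f [ 0.1 -1.  -0.1] j [-0.452  0.35   1.318  0.     1.474 -0.914]
[[-0.446  0.895 -0.   ]
 [ 0.895  0.446  0.   ]
 [ 0.    -0.    -1.   ]]
[[ 5.0290e+02 -6.1280e+01  4.2373e+02]
 [ 1.5000e-01 -2.9000e-01 -9.5000e-01]]
lid_hinge 0.59 [442.  177.6] [661.4 -75.6 104. ]
lid_handle 0.92 [261.7  85.9] [447.9 -76.  116. ]
obd_reader 0.97 [252.5 339.6] [ 555.7 -354.7  126. ]
obd_reader 0.73 [343.2 182.4] [ 561.9 -124.4  126. ]
```

View pics/w1.png

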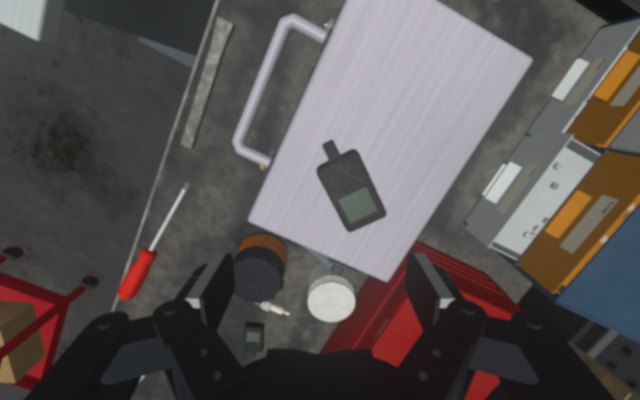

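The reader's body shows with corners at about (317,170), (356,150), (386,212) and (350,231), nose at (330,146). The bar runs from (289,17) to (237,148).

Run:
```python
from h import *
import pickle;p=pickle.load(open("w1.pkl","rb"))
c=np.array([onz(p,x,146) for x in [(318,169),(356,150),(386,211),(350,231)]])[:,:2]
m=c.mean(0);u=c[2]+c[3]-c[0]-c[1];print("body",m,np.degrees(np.arctan2(u[1],u[0])),np.linalg.norm(u)/2,np.linalg.norm(c[1]-c[0]))
g=cv2.cvtColor(p["img"],cv2.COLOR_RGB2GRAY);mk=np.zeros_like(g);mk[130:250,300:400]=1
mk=((g<90)&(mk>0)).astype(np.uint8);mk=cv2.morphologyEx(mk,cv2.MORPH_OPEN,np.ones((3,3)))
n,l,s,ce=cv2.connectedComponentsWithStats(mk)
i=1+s[1:,4].argmax();ys,xs=np.where(l==i);print(s[i],ce[i])
q=np.array([onz(p,x,146)[:2] for x in zip(xs,ys)]);d=q-q.mean(0);w,v=np.linalg.eigh(np.cov(d.T));print(q.mean(0),np.degrees(np.arctan2(v[1,1],v[0,1])),(d@v).min(0),(d@v).max(0))
e=cv2.imread("pics/top0.png")
a,b=onz(p,(283,24),116),onz(p,(241,138),116);print("bar",a,b,(a+b)/2,np.degrees(np.arctan2(*(a-b)[[0,1]])))
# lid edges at z126: back-right, front-right corner
a,b=onz(p,(249,221),126),onz(p,(388,281),126);print(a,b,np.degrees(np.arctan2((b-a)[1],(b-a)[0])))
```

```text
body [ 570.56799758 -124.04724719] -36.25565637745595 70.57283990155807 39.808045614199145
[ 318  141   67   90 2614] [347.56541699 183.03596021]
[ 562.36746395 -119.24951702] 143.75841485664185 [-20.997102   -46.74228543] [22.00927922 44.73051222]
bar [444.60922614 -18.52079878 116.        ] [ 448.53890603 -131.45203619  116.        ] [446.57406608 -74.98641749 116.        ] -1.9929230299500456
[ 491.00061114 -207.95410151  126.        ] [ 663.77684635 -206.07213891  126.        ] 0.6240687546843066
```

>>> send_rows(targets=[[-1,0,0,0,0,0,-0.159],[-1,0,0,0,0,0,-0.159],[-1,0,0,0,0,0,-0.159],[-1,-0.01,0.0125,0.02,0,0,0],[-1,-0.0105,0.0125,0.02,0,0,0],[-1,0,0,0.025,0,0,0],[-1,0,0,0.025,0,0,0],[-1,0,0,0.025,0,0,0],[-1,0,0,0.005,0,0,0],[-1,0,0,0,0,0,0]])

```text
time_s: 4.85
eef_pos: [570.1, -124.5, 180.6]
ee_rot: [0.0, 0.314, 0.949, -0.0]
force: [-0.8, -1.2, -0.4]
grip_width: 1.004
grip_force: 0.0
```

Run:
```python
from h import *
st()
p=ctrl.capture("wrist");save(p,"w2.png")
```

```text
4.85 [ 570.1 -124.5  180.6] [ 3.000e-04  3.142e-01  9.494e-01 -0.000e+00] w 1.0039603248514872 gf 0.0 f [-0.8 -1.2 -0.4] j [-0.416  0.499  1.412  0.     1.23  -1.347]
[[-0.803  0.597  0.001]
 [ 0.597  0.803 -0.   ]
 [-0.001  0.    -1.   ]]
```

View pics/w2.png

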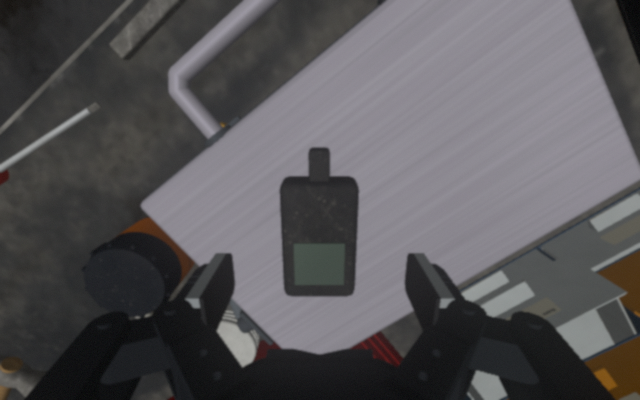

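The reader is centred (column 319) and square between the fingers. I go down and grip.

>>> send_rows(targets=[[-1,0,0,0.012,0,0,0],[-1,0,0,0.012,0,0,0],[-1,0,0,0.006,0,0,0],[0,0,0,0,0,0,0],[0,0,0,0,0,0,0],[1,0,0,0,0,0,0],[1,0,0,0,0,0,0],[1,0,0,0,0,0,0],[1,0,0,0,0,0,0],[1,0,0,0,0,0,0]], squeeze=30)

```text
time_s: 6.15
eef_pos: [570.1, -124.6, 150.5]
ee_rot: [0.001, 0.314, 0.95, -0.0]
force: [-0.4, -1.1, 6.2]
grip_width: 0.515
grip_force: 32.5
```

>>> send_rows(targets=[[1,0,0,-0.01,0,0,0],[1,0,0,-0.025,0,0,0],[1,0,0,-0.025,0,0,0],[1,0.02,0.017,-0.01,0,0,0],[1,0.035,0.03,0,0,0,0],[1,0.038,0.032,0,0,0,0],[1,0.038,0.032,0,0,0,0],[1,0.038,0.032,0,0,0,0],[1,0.032,0.026,0,0,0,0],[1,0.015,0.013,0,0,0,0]])

```text
time_s: 7.4
eef_pos: [503.7, 152.4, 220.1]
ee_rot: [-0.0, 0.313, 0.95, -0.0]
force: [-0.4, -0.6, -2.5]
grip_width: 0.52
grip_force: 31.7
```

Run:
```python
from h import *
st()
p=ctrl.capture("side");save(p,"s1.png");p=ctrl.capture("top")
a=p["img"][120:320,100:330];b=cv2.imread("pics/s1.png")[60:260,200:430]
im=np.hstack([cv2.cvtColor(a,cv2.COLOR_RGB2BGR),b]);cv2.imwrite("pics/c1.png",cv2.resize(im,None,fx=1.7,fy=1.7,interpolation=cv2.INTER_CUBIC))
```

```text
7.4 [503.7 152.4 220.1] [-4.000e-04  3.126e-01  9.499e-01 -0.000e+00] w 0.5201218804290882 gf 31.686742901802063 f [-0.4 -0.6 -2.5] j [ 0.071  0.341  1.54   0.     1.262 -0.864]
[[-0.805  0.594 -0.001]
 [ 0.594  0.805  0.   ]
 [ 0.001 -0.    -1.   ]]
```

View pics/c1.png

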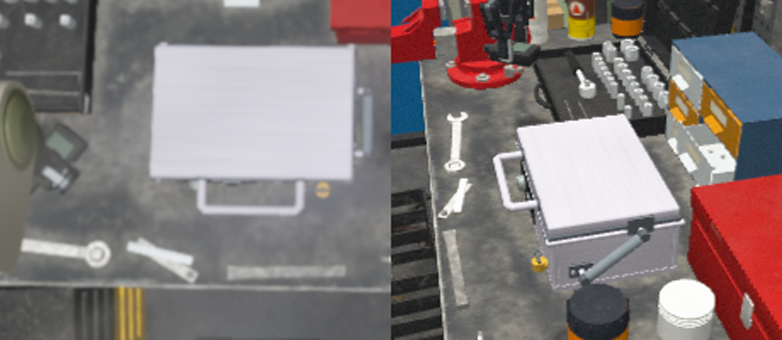

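>>> send_rows(targets=[[1,0,0,0.015,0,0,0],[1,0,0,0.03,0,0,0],[1,0,0,0.035,0,0,0],[1,0,0,0.035,0,0,0],[1,0,0,0.03,0,0,0],[1,0,0,0.02,0,0,0],[1,0,0,0.012,0,0,0],[1,0,0,0.008,0,0,0],[1,0,0,0.004,0,0,0],[1,0,0,0.002,0,0,0]])

```text
time_s: 8.75
eef_pos: [504.9, 150.4, 29.2]
ee_rot: [0.0, 0.314, 0.95, 0.0]
force: [-0.4, -0.4, -2.3]
grip_width: 0.514
grip_force: 31.6
```

>>> send_rows(targets=[[1,0,0,0.002,0,0,0],[1,0,0,0.001,0,0,0],[1,0,0,0.001,0,0,0],[1,0,0,0,0,0,0],[1,0,0,0,0,0,0],[1,0,0,0,0,0,0],[1,0,0,0,0,0,0],[1,0,0,0,0,0,0],[1,0,0,0,0,0,0],[1,0,0,0,0,0,0]])

```text
time_s: 10.0
eef_pos: [504.7, 150.4, 25.0]
ee_rot: [0.0, 0.313, 0.95, 0.0]
force: [-0.3, 0.1, -1.8]
grip_width: 0.514
grip_force: 31.6
```

>>> send_rows(targets=[[1,0,0,0.0007,0,0,0],[1,0,0,0.0007,0,0,0],[1,0,0,0,0,0,0],[-0.2,0,0,0,0,0,0],[-0.4,0,0,0,0,0,0],[-0.7,0,0,0,0,0,0],[-0.8,0,0,0,0,0,0],[-0.8,0,0,0,0,0,0],[-0.8,0,0,0,0,0,0],[-0.8,0,0,-0.01,0,0,0]])

```text
time_s: 11.25
eef_pos: [504.3, 150.4, 33.5]
ee_rot: [-0.001, 0.314, 0.95, -0.0]
force: [0.1, 0.6, -0.3]
grip_width: 0.9
grip_force: 0.0
```

>>> send_rows(targets=[[-0.8,0,0,-0.02,0,0,0],[-0.8,0,0,-0.03,0,0,0],[-0.8,0,0,-0.04,0,0,0],[-0.8,0,0,-0.04,0,0,0],[-0.8,0,0,-0.04,0,0,0],[-0.8,0,0,-0.02,0,0,0.15],[-0.8,0,0,0,0,0,0.18],[-0.8,0,0,0,0,0,0.18],[-0.8,0,0,0,0,0,0.18],[-0.8,0,0,0,0,0,0.18]])

```text
time_s: 12.5
eef_pos: [504.6, 150.4, 224.3]
ee_rot: [0.0, 0.687, 0.727, 0.0]
force: [0.4, -0.1, -0.5]
grip_width: 0.9
grip_force: 0.0
```

Run:
```python
from h import *
st()
p=ctrl.capture("wrist");save(p,"w3.png")
for q,z in (("lid_handle",116),("obd_reader",0)):
    for r in ctrl.landmark_of(q,p)[:3]: print(q,round(r["score"],2),np.round(r["point"],1),np.round(onz(p,r["point"],z),1))
```

```text
12.5 [504.6 150.4 224.3] [2.000e-04 6.867e-01 7.270e-01 2.000e-04] w 0.8999585587304321 gf 0.0 f [ 0.4 -0.1 -0.5] j [0.067 0.337 1.534 0.    1.271 0.01 ]
[[-0.057  0.998  0.001]
 [ 0.998  0.057  0.   ]
 [ 0.     0.001 -1.   ]]
obd_reader 0.94 [311.6 166.9] [495.5 151.6   0. ]
```

View pics/w3.png

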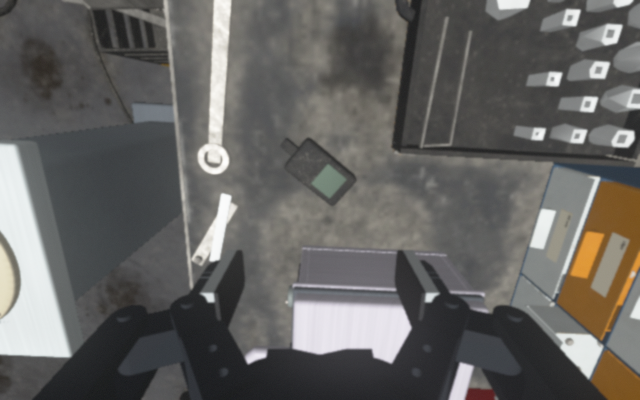

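The reader lies flat on the bench at (320,170), clear of everything. Next is the handle.

>>> send_rows(targets=[[0.2,0,0,0,0,0,0.04],[0.2,-0.015,-0.004,0,0,0,0],[0.2,-0.03,-0.008,0,0,0,0],[0.2,-0.035,-0.01,0,0,0,0],[0.2,-0.035,-0.01,0,0,0,0],[0.2,-0.035,-0.009,-0.005,0,0,0],[0.2,-0.035,-0.009,0,0,0,0],[0.2,-0.025,-0.007,0,0,0,0],[0.2,-0.014,-0.003,0,0,0,0],[0.2,0,0,0,0,0,0]])

```text
time_s: 13.9
eef_pos: [449.7, -75.5, 228.7]
ee_rot: [0.0, 0.699, 0.715, 0.0]
force: [-0.4, 0.5, 0.6]
grip_width: 0.4
grip_force: 0.0
```

Run:
```python
from h import *
st()
p=ctrl.capture("wrist");save(p,"w4.png")
for q,z in (("lid_handle",116),("lid_hinge",104)):
    for r in ctrl.landmark_of(q,p)[:3]: print(q,round(r["score"],2),np.round(r["point"],1),np.round(onz(p,r["point"],z),1))
import pickle;pickle.dump(p,open("w4.pkl","wb"))
for X in ([448,-75,116],[448,-30,116],[448,-120,116]): print(proj(p,X))
```

```text
13.9 [449.7 -75.5 228.7] [1.000e-04 6.990e-01 7.151e-01 1.000e-04] w 0.40013425832544547 gf 0.0 f [-0.4  0.5  0.6] j [-0.424  0.18   1.727  0.     1.235 -0.447]
[[-0.023  1.     0.   ]
 [ 1.     0.023  0.   ]
 [-0.     0.    -1.   ]]
lid_handle 0.8 [314.9 204.2] [446.2 -80.9 116. ]
lid_hinge 0.8 [562.  199.9] [663.5 -76.3 104. ]
[317.13806192 197.57547219]
[318.28253462 143.44086929]
[316.11597174 245.92127085]
```

View pics/w4.png

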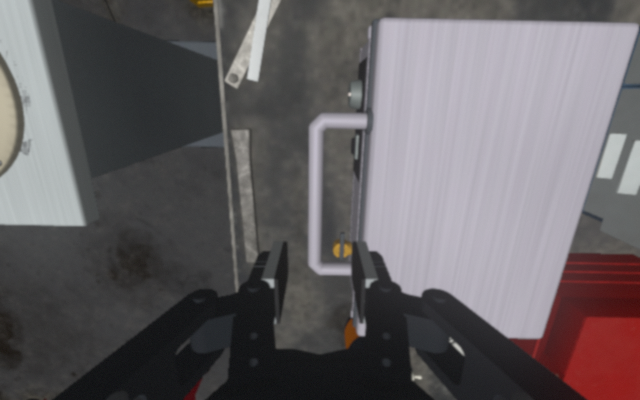

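The bar stands at column 315, rows 125–268, parallel to the pads, with its middle at about (446, -75). The inner finger fits the gap, so I go down.

>>> send_rows(targets=[[0.2,0,-0.005,0.015,0,0,0],[0.2,0,0,0.02,0,0,0],[0.2,0,0,0.02,0,0,0],[0.2,0,0,0.015,0,0,0],[0.2,0,0,0.01,0,0,0],[0.2,0,0,0.01,0,0,0],[0.2,0,0,0.01,0,0,0],[0.2,0,0,0.008,0,0,0],[0.2,0,0,0.006,0,0,0],[0.2,0,0.0015,0,0,0,0]])

```text
time_s: 15.3
eef_pos: [446.3, -75.0, 114.3]
ee_rot: [-0.0, 0.699, 0.715, -0.0]
force: [-0.3, -1.7, 0.6]
grip_width: 0.397
grip_force: 0.0
```

>>> send_rows(targets=[[0.4,0,0,0,0,0,0],[0.6,0,0,0,0,0,0],[0.8,0,0,0,0,0,0],[1,0,0,0,0,0,0],[1,0,0,0,0,0,0],[1,0,0,0,0,0,0],[1,0,0,0,0,0,0],[1,0,0,0,0,0,0],[1,0,0,0,0,0,0],[1,0,0,0,0,0,0]], squeeze=40)

```text
time_s: 16.55
eef_pos: [446.1, -75.0, 114.9]
ee_rot: [-0.0, 0.699, 0.715, -0.0]
force: [-4.6, -0.8, 5.1]
grip_width: 0.122
grip_force: 39.0
```

Run:
```python
from h import *
st()
f=lambda t:np.array([-218*np.cos(t)+12*np.sin(t),12*np.cos(t)+218*np.sin(t)])
ts=[0,.01,.03,.06,.1,.15,.2,.25,.3,.35,.4,.45,.5,.55,.6,.65,.7,.75,.8,.84,.87]
for a,b in zip(ts,ts[1:]): print(b,np.round(f(b)-f(a),1))
print(f(.63)-f(.87))
```

```text
16.55 [446.1 -75.  114.9] [-2.000e-04  6.990e-01  7.151e-01 -2.000e-04] w 0.12187789221816085 gf 39.020737409591675 f [-4.6 -0.8  5.1] j [-0.426  0.323  1.879 -0.     0.94  -0.449]
[[-0.023  1.    -0.   ]
 [ 1.     0.023 -0.   ]
 [-0.    -0.    -1.   ]]
0.01 [0.1 2.2]
0.03 [0.3 4.4]
0.06 [0.7 6.5]
0.1 [1.2 8.7]
0.15 [ 2.  10.7]
0.2 [ 2.5 10.6]
0.25 [ 3.  10.5]
0.3 [ 3.5 10.3]
0.35 [ 4.  10.1]
0.4 [4.6 9.9]
0.45 [5.  9.7]
0.5 [5.5 9.4]
0.55 [6.  9.1]
0.6 [6.4 8.8]
0.65 [6.9 8.5]
0.7 [7.3 8.1]
0.75 [7.7 7.8]
0.8 [8.1 7.4]
0.84 [6.7 5.6]
0.87 [5.2 4. ]
[-37.68001966 -36.23173951]
```

>>> send_rows(targets=[[1,0,0.0001,-0.0022,0,0,0],[1,0,0.0003,-0.0044,0,0,0],[1,0,0.0007,-0.0065,0,0,0],[1,0,0.0012,-0.0087,0,0,0],[1,0,0.002,-0.0107,0,0,0],[1,0,0.0025,-0.0106,0,0,0],[1,0,0.003,-0.0105,0,0,0],[1,0,0.0035,-0.0103,0,0,0],[1,0,0.004,-0.0101,0,0,0],[1,0,0.0046,-0.0099,0,0,0]])

```text
time_s: 17.8
eef_pos: [467.4, -74.9, 199.5]
ee_rot: [-0.001, 0.699, 0.715, -0.001]
force: [-11.1, -6.1, 1.2]
grip_width: 0.122
grip_force: 39.1
```

>>> send_rows(targets=[[1,0,0.005,-0.0097,0,0,0],[1,0,0.0055,-0.0094,0,0,0],[1,0,0.006,-0.0091,0,0,0],[1,0,0.0064,-0.0088,0,0,0],[1,0,0.0069,-0.0085,0,0,0],[1,0,0.0073,-0.0081,0,0,0],[1,0,0.0077,-0.0078,0,0,0],[1,0,0.0081,-0.0074,0,0,0],[1,0,0.0067,-0.0056,0,0,0],[1,0,0.0052,-0.004,0,0,0]])

```text
time_s: 19.05
eef_pos: [532.8, -74.4, 280.5]
ee_rot: [0.002, 0.699, 0.715, -0.001]
force: [-11.8, -9.1, 13.6]
grip_width: 0.12
grip_force: 41.0
```

>>> send_rows(targets=[[1,0,0,0,0,0,0],[1,0,0,0,0,0,0],[1,0,0,0,0,0,0],[1,0,0,0,0,0,0],[1,0,0,0,0,0,0],[1,0,0,0,0,0,0],[1,0,0,0,0,0,0],[1,0,0,0,0,0,0],[1,0,0,0,0,0,0],[1,0,0,0,0,0,0]])

```text
time_s: 20.3
eef_pos: [532.6, -74.4, 280.4]
ee_rot: [0.002, 0.699, 0.715, -0.001]
force: [-12.1, -8.1, 14.2]
grip_width: 0.12
grip_force: 41.1
```

Run:
```python
from h import *
s=st()
p=ctrl.capture("side");save(p,"s2.png")
for r in ctrl.landmark_of("lid_handle",p)[:2]: print(r)
# predicted bar middle for each angle
for t in (.75,.8,.87,.92):
    X=[664-218*np.cos(t)+12*np.sin(t),-75,104+12*np.cos(t)+218*np.sin(t)];print(t,np.round(X),proj(p,X))
im=p["img"][60:260,220:460];cv2.imwrite("pics/c2.png",cv2.resize(im[:,:,::-1],None,fx=3,fy=3,interpolation=cv2.INTER_CUBIC))
```

```text
20.3 [532.6 -74.4 280.4] [ 0.0024  0.6992  0.7149 -0.0009] w 0.12013972549492695 gf 41.11279785633087 f [-12.1  -8.1  14.2] j [-0.355  0.32   1.409 -0.004  1.41  -0.377]
[[-0.022  1.     0.002]
 [ 1.     0.022 -0.005]
 [-0.005  0.002 -1.   ]]
{'point': [302.1, 100.4], 'score': 0.89}
0.75 [513. -75. 261.] [288.94805226 107.75762752]
0.8 [521. -75. 269.] [292.35912741 104.25121712]
0.87 [533. -75. 278.] [297.45837156  99.56492755]
0.92 [541. -75. 285.] [301.31646844  96.39515762]
```

View pics/c2.png

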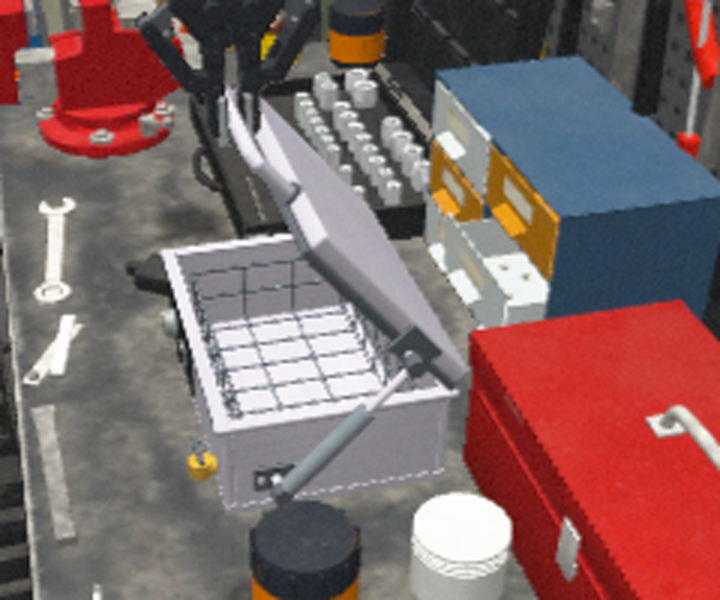

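Lid is open to about 0.87 rad and gripped. I bring it back to 0.63.

>>> send_rows(targets=[[1,0,-0.002,0.0017,0,0,0],[1,0,-0.005,0.0041,0,0,0],[1,0,-0.0066,0.0056,0,0,0],[1,0,-0.0064,0.0056,0,0,0],[1,0,-0.006,0.006,0,0,0],[1,0,-0.0055,0.006,0,0,0],[1,0,-0.0037,0.0041,0,0,0],[1,0,-0.0025,0.0031,0,0,0],[1,0,0,0,0,0,0],[1,0,0,0,0,0,0]])

```text
time_s: 21.65
eef_pos: [494.8, -74.5, 243.1]
ee_rot: [0.001, 0.699, 0.715, -0.001]
force: [-11.3, -5.1, 9.6]
grip_width: 0.12
grip_force: 41.4
```

Run:
```python
from h import *
s=st()
x,z=s["eef_pos"][0],s["eef_pos"][2]
print("angle est",np.arctan2(z-104,664-x)-np.arctan2(12,218),np.hypot(z-104,664-x), "by z rise",np.arcsin((z-102.9)/218.3)-.055,"by x",np.arccos((664.1-x)/218.3)-.055)
for n in("side","top","wrist"):
    p=ctrl.capture(n)
    for r in ctrl.landmark_of("lid_handle",p)[:1]: print(n,r, [(t,np.round(proj(p,[664-218*np.cos(t)+12*np.sin(t),-75,104+12*np.cos(t)+218*np.sin(t)]),1)) for t in (.57,.63,.69)])
    if n=="side": save(p,"s3.png")
    for r in ctrl.landmark_of("obd_reader",p)[:3]: print(r["score"],onz(p,r["point"],0))
```

```text
21.65 [494.8 -74.5 243.1] [ 1.000e-03  6.990e-01  7.152e-01 -7.000e-04] w 0.12031790497681942 gf 41.42221927642822 f [-11.3  -5.1   9.6] j [-0.383  0.264  1.581 -0.002  1.295 -0.405]
[[-0.023  1.     0.   ]
 [ 1.     0.023 -0.002]
 [-0.003  0.    -1.   ]]
angle est 0.6330929551567519 218.9857228267771 by z rise 0.6422234283531644 by x 0.62852851657907
side {'point': [284.4, 119.0], 'score': 0.7} [(0.57, array([278.4, 121.2])), (0.63, array([281.6, 116.6])), (0.69, array([285.1, 112.1]))]
0.6 [ 580.76423977 -471.44240866    0.        ]
0.55 [508.01231893 171.73194138   0.        ]
0.25 [ 527.50365923 -301.15877029    0.        ]
0.8 [ 578.71847136 -470.10219546    0.        ]
wrist {'point': [317.7, 278.0], 'score': 0.88} [(0.57, array([303.6, 261.5])), (0.63, array([319.1, 273.1])), (0.69, array([338.2, 285.8]))]
```

>>> send_rows(targets=[[1,0,0,0,0,0,0],[1,0,0,0,0,0,0],[1,0,0,0,0,0,0],[1,0,0,0,0,0,0],[1,0,0,0,0,0,0],[1,0,0,0,0,0,0],[1,0,0,0,0,0,0],[1,0,0,0,0,0,0],[1,0,0,0,0,0,0],[1,0,0,0,0,0,0]])

```text
time_s: 23.35
eef_pos: [494.8, -74.6, 243.0]
ee_rot: [0.001, 0.699, 0.715, -0.001]
force: [-12.7, -4.9, 8.9]
grip_width: 0.121
grip_force: 41.4
```

```bash
python3 -c "
from h import *
st();print(ctrl.finish_job())"
```

```text
23.35 [494.8 -74.6 243. ] [ 0.001   0.699   0.7152 -0.0008] w 0.12059238383840257 gf 41.428152322769165 f [-12.7  -4.9   8.9] j [-0.383  0.264  1.581 -0.002  1.295 -0.405]
[[-0.023  1.     0.   ]
 [ 1.     0.023 -0.002]
 [-0.002  0.    -1.   ]]
the job is handed in; nothing more can be done
None
```

I've handed in the job: the code reader lies flat on the bench left of the washer, and the arm is holding the lid still by its handle at about 0.63 rad, after raising it to about 0.87; the hand-in returned no verdict.

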